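# Set the counting scale up for counting into a tray

### The job

The workshop's counting scale is already on, with an empty parts tray on its pan; get it ready to count spoke nipples by tapping three keys of its front row lightly with a fingertip, letting each key come back up before the next. Seen from the robot: first the unit key (the left one of the two square keys), then the tare key (the wide key at the right end), then the count key (the right one of the two square keys), and finish clear of the scale. Press only one key at a time and not the round power key at the left end, keep off the pan and tray so that the tare is true, and do not shift the scale or the things beside it.

Things in the scene. Friction and masses are not known exactly. Their poses are not given: they have to be found in the camera images.
- scale: Grey counting scale, 300 mm wide (y), 320 deep (x), 3.4 kg, loose on rubber feet. Origin: centre of its underside; x to its back, y left, z up. White key panel at the front slopes up to the back at 15 deg, 40 to 72 mm high; housing behind it 80 mm high. Dark keys stand 10 mm proud in one row, 125 mm in front of the origin; left to right: power y=+100 mm, unit +40, count -20, tare -92. Bears 25 N at most.
- scale_pan: Flat steel weighing pan fixed on the scale, 200 mm deep, 270 mm wide; origin at the centre of its underside, 87 mm above the bench, 62 mm behind the scale's origin; top face 93 mm above the bench. Not to be touched.
- unit_top (a point): Centre of the top face of the unit key: square, 24 x 24 mm, second from the left, about 59 mm above the bench; its z is the panel's normal, so its rear edge is 3 mm higher and a level fingertip meets that first.
- tare_top (a point): Centre of the top face of the tare key: 50 mm wide (y), 24 mm deep, right end of the row, about 59 mm above the bench; z is the panel's normal; rear edge 3 mm higher.
- count_top (a point): Centre of the top face of the count key: square, 24 x 24 mm, third from the left, about 59 mm above the bench; z is the panel's normal; rear edge 3 mm higher.
- power_top (a point): Centre of the top face of the power key: round, 22 mm across, left end of the row, about 59 mm above the bench. Not to be pressed.
- key_unit (a joint): Unit key. Slides along the panel's normal: 0 = up, 0.006 m = fully down; counts as pressed beyond 0.0025, as let go below 0.001. Spring: 1.4 N to start, 3.6 N at 0.0025, 6.8 N fully down (hard stop).
- key_tare (a joint): Tare key. Slides along the panel's normal: 0 = up, 0.006 m = fully down; counts as pressed beyond 0.0025, as let go below 0.001. Spring: 1.4 N to start, 3.6 N at 0.0025, 6.8 N fully down (hard stop).
- key_count (a joint): Count key. Slides along the panel's normal: 0 = up, 0.006 m = fully down; counts as pressed beyond 0.0025, as let go below 0.001. Spring: 1.4 N to start, 3.6 N at 0.0025, 6.8 N fully down (hard stop).
- key_power (a joint): Power key, not to be pressed. Slides along the panel's normal: 0 = up, 0.006 m = fully down; counts as pressed beyond 0.0025, as let go below 0.001. Spring: 1.4 N to start, 3.6 N at 0.0025, 6.8 N fully down (hard stop).
- tray: Empty black plastic parts tray, open on top, 120 (x) x 170 (y) x 40 mm high, lying loose on the pan; origin at the centre of its underside. Not to be touched.
- oil: Loose bystander on the bench beside the scale, must be left alone. White plastic oil bottle with a black cap, upright, 50 mm across, 140 mm high; origin at the centre of its underside.
- cassette: Loose bystander on the bench beside the scale, must be left alone. Bicycle sprocket cassette lying on its largest sprocket, a stepped steel stack 104 mm across at the bottom and 37 mm high; origin at the centre of its underside.

How it is judged:
By the outcome, as a careful person would: the job done as asked, in the order asked, and still so for the second after the job is handed in, with the robot touching nothing.
It also fails if it takes over 48 s, if anything falls off the work surface, if the arm or the gripper's body presses on something with over 40 N, if the wrist force passes 120 N, or if a joint passes its speed limit or range.

### The arm

A 6-joint arm with a two-finger parallel gripper is mounted at the origin on the work surface. World frame = base frame: x ahead of the robot, y to its left, z up, the work surface at z = 0. Lengths are in m, angles in rad, forces in N, time in s.
With the tool pointing down it reaches from about 0.325 to 0.775 m from the base axis. Payload 5.5 kg.
Tool frame: the origin (TCP) lies at the very end of the fingers, on their centre line; the grasp point (between the pads) lies 19 mm behind it; x points along the fingers, z is the direction in which the jaws open and shut, and the axes are right-handed (so a half turn about x gives the same grasp; the last joint's range is limited). The gripper opens to 85 mm and grips with 20 to 120 N. Pads are 22 mm wide; open, the fingers measure 114 mm over their backs; the gripper's body (76 mm by 85 mm) begins 54 mm behind the grasp point. The pads swing forward as they close: fully open they stand 13 mm farther back than shut.
Start: joints at [1.248, 0.091, 1.231, -0, 1.82, -0.057], TCP at [0.158, 0.579, 0.231] pointing down, gripper open.
Joint ranges: [-2.87, 2.87], [-0.86, 2.18], [0.17, 2.46], [-1.51, 4.65], [0.06, 2.69], [-2.65, 2.65]. Speed limits (rad/s): [2.57, 2.57, 3.01, 3.14, 3.14, 3.14].

### API

Orientations are given as [roll, pitch, yaw] about the fixed x, y, z axes, in that order (R = Rz(yaw) Ry(pitch) Rx(roll)).
In Python, from station import bot gives the robot as it stands.
- The arm moves only by the tool step_arm, never from a script. Its argument "targets" is one flat list of numbers, 7 for each row, row after row: the shift along the tool's x, y, z in mm, then the turn, a rotation vector about the tool's x, y, z in rad, then the opening, from -1 (shut) to 1 (fully open). A call has 1 to 5 rows; each row shifts and turns the commanded pose from where the row before left it, along the tool's axes as they then stand; what a row does not reach is not made up. A row lasts 1/12 s, in which the tool goes at most 41.7 mm and 7.16 degrees, less where a joint would pass 70% of its speed; a pose out of reach is approached as far as the arm can. A call with a gripper value outside its range is refused whole. The fingers move at their own pace and stop on an object; "force" is the grip in N (left out, the last holds). Time passes only in rows, so rows that do not move let the fingers close. It gives the time, the measured TCP pose, the force and the opening at its end, in the units of the state.
- bot.get_state(): the state, without advancing time (a new reading comes with each control period).
- bot.grab_frame(name): name is "side" or "top"; returns the picture (480x640x3 uint8, blue, green, red); there is no depth.
- bot.camera_model(name): a dict with "intrinsics" (3x3 intrinsics, pixels), "k1" (the pictures are not rectified: a ray, as slopes to the right and down, at radius r is drawn at 1 + k1 r^2 times it, then the intrinsics apply), "rvec" (rotation vector, rad) and "tvec" (3), from world to camera coordinates, as OpenCV has them. Camera axes: x right, y down, z forward; pixel columns grow to the right and rows downward; lengths in m; the calibration is good to about 2 mm. A picture is of the moment at which its call begins. camera_model takes no time and is no camera call.
- bot.hand_in(): hands the job in, once; it reports no verdict.
The state is a dict: "time": time; "q": joint angles; "joint_vel": joint speeds; "tau": joint torques, N m; "tcp_pos": TCP position; "tcp_rot": TCP orientation; "force": force on the tool from outside, world axes, zero at the start; "ft_torque": the same for the moment, N m; "opening": finger opening in m.
Only numpy, scipy, OpenCV 4.12 (cv2) and the standard library are available. Lean on these libraries where they do the work, as an engineer would, in place of code of your own. Each camera call takes 0.05 s, during which the arm holds its last target.

## Working session

There is one attempt and no reset: what is moved stays moved. The work goes in short steps, Python scripts to look and compute and a tool call to move; the robot and the scene stay as the last step left them, time stands still between calls to the robot, and variables do not carry over. Pictures are saved under pics/ and viewed, and the job is handed in when it is done.

Besides the shell and the picture viewer there is one more tool, called after "Emit:" by a JSON object that holds its "method" and its "body". step_arm: Moves the arm, as the interface text tells. Its arguments: {"type":"object","properties":{"targets":{"type":"array","items":{"type":"number"}},"force":{"type":"number"}},"required":["targets"]}

```bash
mkdir -p pics
python3 - <<'E'
from station import bot
import cv2
for n in("top","side"):
    cv2.imwrite(f"pics/{n}0.png",bot.grab_frame(n)); print(n,bot.camera_model(n))
print(bot.get_state())
E
```

```text
top {'intrinsics': array([[454.98003331,   0.        , 321.48133788],
       [  0.        , 454.98003331, 236.21659066],
       [  0.        ,   0.        ,   1.        ]]), 'k1': -0.029308523993699365, 'rvec': array([ 2.1281568 , -2.15823617,  0.16043977]), 'tvec': array([0.03760553, 0.61349839, 0.92686223])}
side {'intrinsics': array([[614.52528362,   0.        , 323.35407781],
       [  0.        , 614.52528362, 240.69841701],
       [  0.        ,   0.        ,   1.        ]]), 'k1': -0.04958318719548886, 'rvec': array([ 2.18609168, -0.03463097,  0.04088789]), 'tvec': array([-0.592915  ,  0.10045311,  1.15291785])}
{'time': 0.1, 'q': array([ 1.24826257e+00,  9.18495554e-02,  1.23170862e+00, -1.47401241e-05,
        1.81980608e+00, -5.67166917e-02]), 'joint_vel': array([ 0.00122684, -0.00249334, -0.00318942, -0.00072914, -0.00026203,
        0.00028655]), 'tau': array([ 2.08663878e-03, -4.60220110e+01, -4.19216859e+01, -9.34951231e-05,
        1.06435895e-02,  7.37236661e-06]), 'tcp_pos': array([0.1575607 , 0.57870105, 0.23025653]), 'tcp_rot': array([ 3.09294299,  1.56902466, -1.88526668]), 'force': array([0.15623978, 0.62879639, 0.18336474]), 'ft_torque': array([ 0.05994317, -0.03060425, -0.02573454]), 'opening': 0.08582277738460038}
```

View pics/top0.png

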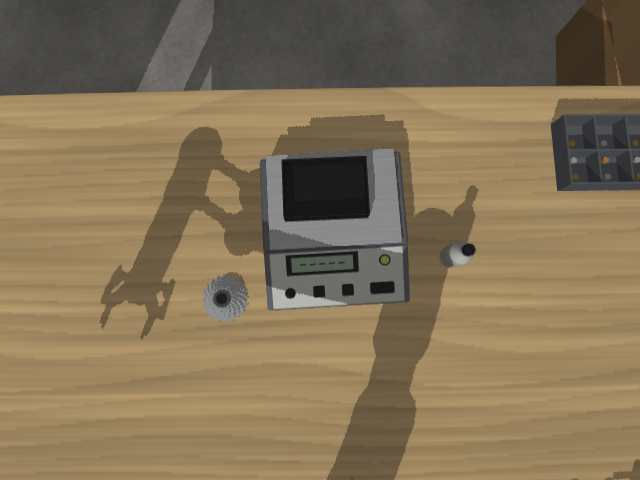

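View pics/side0.png

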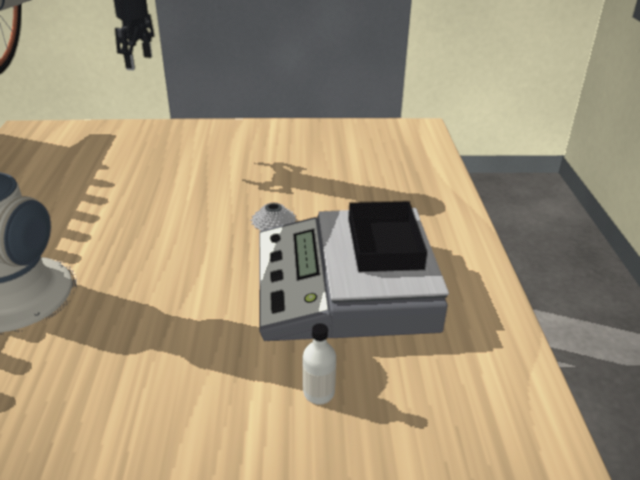

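The top view shows the scale ahead of the robot. The keys are near (290,293) power, (319,291) unit, (348,289) count and (382,287) tare, with the cassette on the left and the oil bottle on the right. I'll enlarge both views.

Run:
```python
import cv2
a=cv2.imread("pics/top0.png")[240:315,255:415]; cv2.imwrite("pics/topc.png",cv2.resize(a,None,fx=5,fy=5,interpolation=cv2.INTER_CUBIC))
a=cv2.imread("pics/side0.png")[220:345,250:350]; cv2.imwrite("pics/sidec.png",cv2.resize(a,None,fx=4.8,fy=4.8,interpolation=cv2.INTER_CUBIC))
```

```text
(no output)
```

View pics/topc.png

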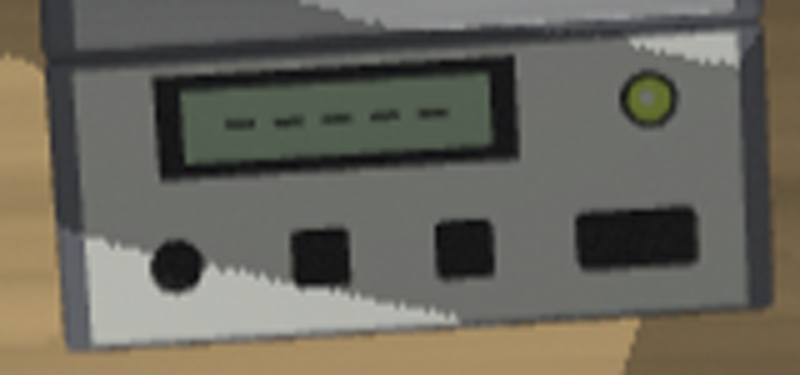

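View pics/sidec.png

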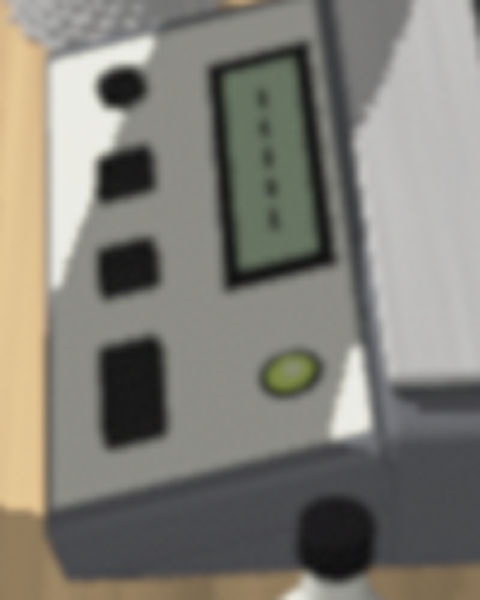

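```bash
cat > h.py <<'E'
import numpy as np,cv2
from station import bot
from scipy.optimize import least_squares
from scipy.spatial.transform import Rotation as R
def proj(n,P):
    m=bot.camera_model(n); p=R.from_rotvec(m['rvec']).apply(np.atleast_2d(P))+m['tvec']
    s=p[:,:2]/p[:,2:]; s=s*(1+m['k1']*(s**2).sum(1,keepdims=True)); K=m['intrinsics']
    return s*[K[0,0],K[1,1]]+K[:2,2]
KY=np.array([.1,.04,-.02,-.092])
E
python3 - <<'E'
from h import *
t=(np.array([[177,266],[321,257],[465,248],[637,238]])+.5)/5-.5+[255,240]
s=(np.array([[121,88],[127,174],[129,268],[132,393]])+.5)/4.8-.5+[250,220]
def model(p,z,dx):
    L=np.c_[np.full(4,-.125+dx),KY,np.full(4,z)]
    return R.from_euler('z',p[2]).apply(L)+[p[0],p[1],0]
def f(p,w=(1,1)):
    r=[]
    for n,o,k in(("top",t,w[0]),("side",s,w[1])):
        q=(proj(n,model(p,.059,0))+proj(n,model(p,.0495,.0025)))/2
        r.append(k*(q-o))
    return np.concatenate(r).ravel()
for w in((1,1),(1,0),(0,1)):
    o=least_squares(lambda p:f(p,w),[.65,0,0]);print(w,o.x.round(4)); print(f(o.x).reshape(-1,2).round(1).tolist())
    print(model(o.x,.059,0).round(4).tolist())
E
```

```text
(1, 1) [0.6259 0.0027 0.0464]
[[-0.3, -1.5], [-0.4, -1.5], [-0.4, -1.4], [-0.4, -1.5], [-1.1, 0.5], [-1.7, 0.6], [-1.4, 0.5], [-1.1, 0.3]]
[[0.4964, 0.0968, 0.059], [0.4992, 0.0368, 0.059], [0.502, -0.0231, 0.059], [0.5053, -0.095, 0.059]]
(1, 0) [0.6228 0.0019 0.0463]
[[0.1, -0.0], [0.0, 0.0], [-0.0, 0.1], [-0.0, -0.0], [-2.7, 0.7], [-3.3, 0.8], [-3.1, 0.8], [-2.9, 0.6]]
[[0.4933, 0.096, 0.059], [0.4961, 0.0361, 0.059], [0.4989, -0.0238, 0.059], [0.5022, -0.0958, 0.059]]
(0, 1) [0.6283 0.0036 0.0429]
[[-1.0, -2.8], [-1.0, -2.7], [-1.1, -2.5], [-1.1, -2.5], [0.3, 0.0], [-0.3, 0.1], [-0.1, 0.1], [0.2, -0.2]]
[[0.4992, 0.0981, 0.059], [0.5017, 0.0382, 0.059], [0.5043, -0.0218, 0.059], [0.5074, -0.0937, 0.059]]
```

```bash
cat >> h.py <<'E'
S=np.array([.6259,.0027,0]);YAW=.0464
def cur():
    s=bot.get_state(); return s['tcp_pos'],R.from_euler('xyz',s['tcp_rot']),s
def target(sgn,jaw):  # tool rotation
    a=np.array([np.sin(np.radians(15)),0,-np.cos(np.radians(15))])
    y=np.array([0,1.,0])*sgn
    if jaw=='y': z=y; M=np.c_[a,np.cross(z,a),z]
    else: M=np.c_[a,y,np.cross(a,y)]
    return R.from_euler('z',YAW)*R.from_matrix(M)
def keytop(y,off=0):
    n=np.array([-np.sin(np.radians(15)),0,np.cos(np.radians(15))])
    return R.from_euler('z',YAW).apply(np.array([-.125,y,.059])+off*n)+S
E
python3 - <<'E'
from h import *
p,r,s=cur(); print(r.as_matrix().round(3))
for j in'yx':
  for g in(1,-1):
    t=target(g,j); rv=(r.inv()*t).as_rotvec(); print(j,g,rv.round(3),np.degrees(np.linalg.norm(rv)).round())
print(r.inv().apply(keytop(.04,.05)-p)*1000, keytop(.04,.05))
E
```

```text
[[-0.001 -0.965  0.263]
 [-0.002  0.263  0.965]
 [-1.     0.    -0.002]]
y 1 [-0.31  -0.043 -0.26 ] 23.0
y -1 [ 2.807 -0.37   0.061] 162.0
x 1 [ 1.251 -0.228 -0.164] 73.0
x -1 [-1.871  0.178 -0.248] 109.0
[ 123.69381689 -459.6577948  -436.82430715] [0.48625218 0.03625878 0.10729629]
```

Emit:
{"method": "step_arm", "body": {"targets": [0,-28,-27,0,0,0,-1,0,-28,-27,0,0,0,-1,0,-28,-27,0,0,0,-1,0,-28,-27,0,0,0,-1,0,-28,-27,0,0,0,-1]}}

```text
time: 0.52
tcp_pos: [0.2576, 0.4102, 0.2306]
tcp_rot: [2.869, 1.57, -2.109]
force: [1.0, 0.3, -1.0]
opening: 0.0253
```

Emit:
{"method": "step_arm", "body": {"targets": [0,-28,-27,0,0,0,-1,0,-28,-27,0,0,0,-1,0,-28,-27,0,0,0,-1,0,-28,-27,0,0,0,-1,0,-28,-27,0,0,0,-1]}}

```text
time: 0.93
tcp_pos: [0.3572, 0.2431, 0.231]
tcp_rot: [2.506, 1.571, -2.472]
force: [0.7, 1.1, 1.0]
opening: 0.0001
```

Emit:
{"method": "step_arm", "body": {"targets": [0,-28,-27,0,0,0,-1,0,-28,-27,0,0,0,-1,0,-28,-27,0,0,0,-1,0,-28,-27,0,0,0,-1,0,-28,-27,0,0,0,-1]}}

```text
time: 1.35
tcp_pos: [0.4569, 0.0759, 0.231]
tcp_rot: [1.426, 1.571, 2.731]
force: [0.3, 0.5, 0.0]
opening: -0.0
```

Emit:
{"method": "step_arm", "body": {"targets": [0,0,0,-0.062,-0.0086,-0.052,-1,0,0,0,-0.062,-0.0086,-0.052,-1,0,0,0,-0.062,-0.0086,-0.052,-1,0,0,0,-0.062,-0.0086,-0.052,-1,0,0,0,-0.062,-0.0086,-0.052,-1]}}

```text
time: 1.77
tcp_pos: [0.4564, 0.0777, 0.2309]
tcp_rot: [-1.565, 1.307, 0.054]
force: [-1.4, 0.1, -0.1]
opening: -0.0001
```

Run:
```python
from h import *
p,r,s=cur();t=target(1,'y'); print(p,s['q'],s['force'],s['opening'],(r.inv()*t).as_rotvec())
for d in(.07,.03):print(r.inv().apply(keytop(.04,d)-p)*1000)
```

```text
[0.45644063 0.07772497 0.23088776] [ 0.10495077 -0.5283222   1.78434366 -0.01328031  1.62175353 -1.5170896 ] [-1.35206762  0.08937999 -0.10105629] -0.00010901549631007782 [0.00214214 0.0020154  0.00233384]
[106.49115498   5.42143618 -43.00779341]
[146.49096481   5.51487606 -43.08830939]
```

Emit:
{"method": "step_arm", "body": {"targets": [29,1.4,-10.8,0,0,0,-1,29,1.4,-10.8,0,0,0,-1,29,1.4,-10.8,0,0,0,-1,29,1.4,-10.8,0,0,0,-1,0,0,0,0,0,0,-1]}}

```text
time: 2.18
tcp_pos: [0.4802, 0.0346, 0.1099]
tcp_rot: [-1.563, 1.32, 0.052]
force: [-0.8, 0.4, -1.2]
opening: 0.0001
```

Run:
```python
from h import *
p,r,s=cur();print(p,s['force'],s['ft_torque'],r.inv().apply(keytop(.04)-p)*1000)
for n,(x,y,w,h) in(("top",(255,220,160,120)),("side",(235,170,160,120))):
    a=bot.grab_frame(n);q=proj(n,p)[0];print(n,q, proj(n,keytop(.04))[0]); a=a[y:y+h,x:x+w]
    cv2.imwrite(f"pics/{n}1.png",cv2.resize(a,None,fx=5,fy=5,interpolation=cv2.INTER_CUBIC))
```

```text
[0.48016074 0.03463499 0.10993413] [-0.83633867  0.40347757 -1.2218828 ] [-0.02023395  0.15098789 -0.07343838] [54.08430451 -5.84721183  1.27763895]
top [319.49885942 298.98577048] [318.44855626 290.06975668]
side [262.48570944 233.16202925] [273.62818393 254.42849192]
```

View pics/top1.png

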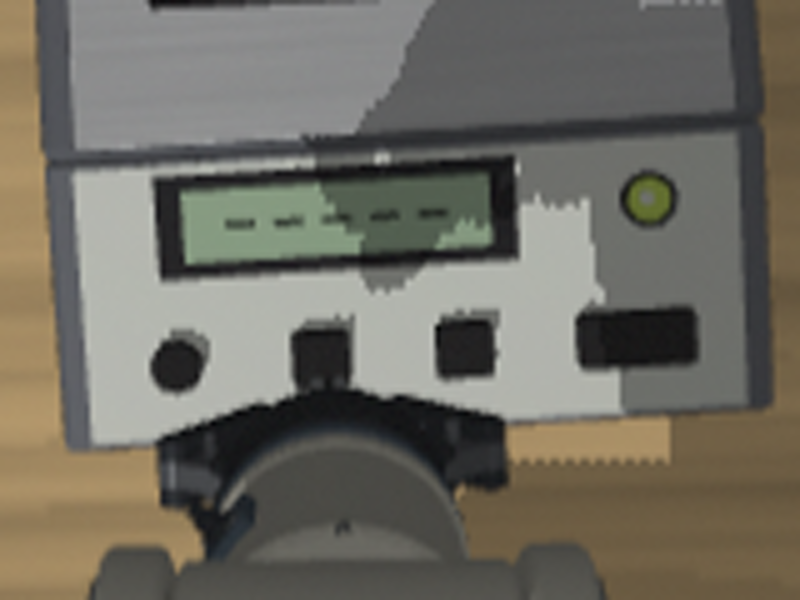

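View pics/side1.png

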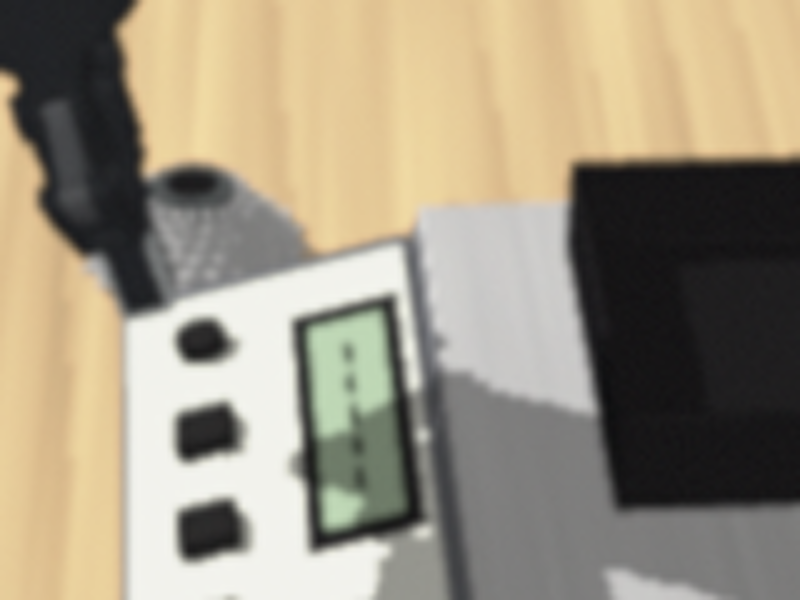

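Run:
```python
from h import *
p,r,s=cur();print(p,s['force'],s['ft_torque'],r.inv().apply(keytop(.04)-p)*1000,(r.inv()*target(1,'y')).as_rotvec())
```

```text
[0.48229125 0.03595357 0.11665646] [0.32744991 0.87550523 0.80135914] [0.00019985 0.08940614 0.08111539] [ 6.00655055e+01 -1.55736338e+00 -6.49767041e-03] [-0.00178418  0.00216937 -0.0024062 ]
```

Emit:
{"method": "step_arm", "body": {"targets": [12,0,0,0,0,0,-1,12,0,0,0,0,0,-1,12,0,0,0,0,0,-1,9,-1.5,0,0,0,0,-1,5,0,0,0,0,0,-1]}}

```text
time: 2.7
tcp_pos: [0.4973, 0.0372, 0.068]
tcp_rot: [-1.562, 1.31, 0.055]
force: [0.5, -0.4, -1.2]
opening: -0.0001
```

Emit:
{"method": "step_arm", "body": {"targets": [0,0,0,0,0,0,-1,0,0,0,0,0,0,-1,0,0,0,0,0,0,-1]}}

```text
time: 2.95
tcp_pos: [0.4978, 0.0369, 0.0703]
tcp_rot: [-1.563, 1.308, 0.054]
force: [1.1, -0.4, 0.1]
opening: 0.0003
```

```bash
cat > st.py <<'E'
from h import *
import sys
p,r,s=cur();print(p,s['force'].round(2),'axial',-r.inv().apply(s['force'])[0].round(2),(r.inv().apply(keytop(float(sys.argv[1]))-p)*1000).round(1),(r.inv()*target(1,'y')).as_rotvec().round(4))
E
python3 st.py .04
python3 - <<'E'
from h import *
p,r,s=cur()
for n,(x,y,w,h) in(("side",(235,190,160,120)),):
    a=bot.grab_frame(n);q=proj(n,p)[0];print(n,q, proj(n,keytop(.04))[0]); a=a[y:y+h,x:x+w]
    cv2.imwrite(f"pics/{n}2.png",cv2.resize(a,None,fx=5,fy=5,interpolation=cv2.INTER_CUBIC))
E
```

```text
[0.49778294 0.03687631 0.07032391] [ 1.1  -0.43  0.08] axial -0.2 [11.3  1.6 -0.1] [-0.0006  0.0019  0.0013]
side [272.70899093 249.62672527] [273.62818393 254.42849192]
```

View pics/side2.png

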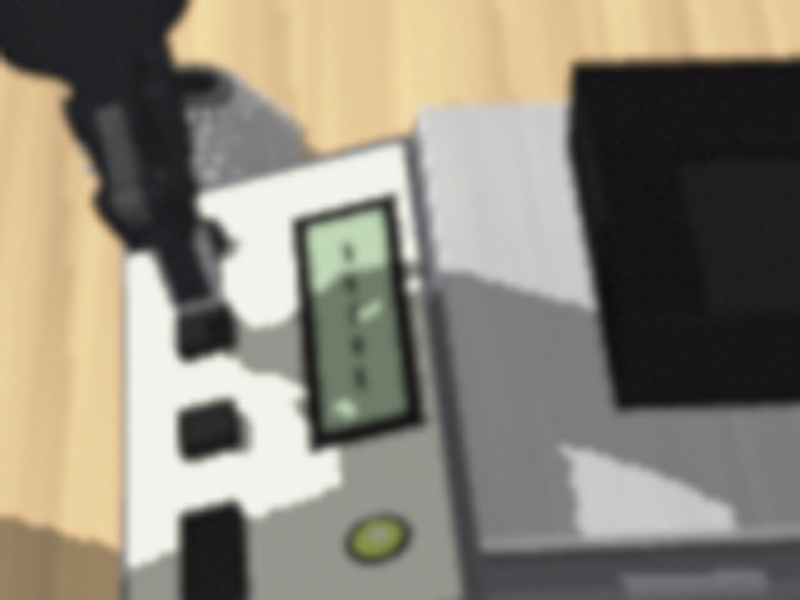

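The fingertip sits over the unit key in the side view (tip about (200,300), key about (205,330) in the crop). Next I'll descend slowly and watch the force.

Emit:
{"method": "step_arm", "body": {"targets": [4,0,0,0,0,0,-1,3,0,0,0,0,0,-1,2,0,0,0,0,0,-1,0,0,0,0,0,0,-1]}}

```text
time: 3.33
tcp_pos: [0.4996, 0.0369, 0.0604]
tcp_rot: [-1.563, 1.309, 0.054]
force: [-0.0, -0.8, 1.4]
opening: -0.0
```

```bash
python3 st.py .04
```

```text
[0.49955922 0.03692177 0.06036442] [-0.05 -0.84  1.39] axial 1.37 [ 1.2  0.7 -0. ] [-0.0007  0.002  -0.0004]
```

Emit:
{"method": "step_arm", "body": {"targets": [1,0,0,0,0,0,-1,0,0,0,0,0,0,-1]}}

```text
time: 3.5
tcp_pos: [0.5001, 0.037, 0.06]
tcp_rot: [-1.563, 1.309, 0.054]
force: [-0.4, 0.8, -0.4]
opening: -0.0001
```

```bash
python3 st.py .04
```

```text
[0.50007359 0.03697121 0.05996417] [-0.39  0.84 -0.38] axial -0.28 [ 0.7  1.1 -0.1] [-0.0007  0.002   0.0004]
```

Emit:
{"method": "step_arm", "body": {"targets": [1,0,0,0,0,0,-1,0,0,0,0,0,0,-1]}}

```text
time: 3.67
tcp_pos: [0.5005, 0.037, 0.0594]
tcp_rot: [-1.563, 1.308, 0.054]
force: [-1.4, 0.5, 1.2]
opening: -0.0
```

```bash
python3 st.py .04
```

```text
[0.50049625 0.03696564 0.05935213] [-1.39  0.46  1.22] axial 1.53 [-0.   1.4 -0. ] [-0.0007  0.0019  0.001 ]
```

Emit:
{"method": "step_arm", "body": {"targets": [1,0,0,0,0,0,-1,0,0,0,0,0,0,-1]}}

```text
time: 3.83
tcp_pos: [0.5008, 0.037, 0.0585]
tcp_rot: [-1.563, 1.308, 0.054]
force: [-0.9, -0.2, 1.5]
opening: -0.0
```

Emit:
{"method": "step_arm", "body": {"targets": [1,0,0,0,0,0,-1,0,0,0,0,0,0,-1]}}

```text
time: 4.0
tcp_pos: [0.501, 0.037, 0.0575]
tcp_rot: [-1.563, 1.308, 0.054]
force: [-1.3, -1.3, 2.9]
opening: -0.0002
```

```bash
python3 st.py .04
```

```text
[0.50104642 0.03699827 0.05745633] [-1.33 -1.27  2.87] axial 3.14 [-2.   1.4 -0. ] [-0.0006  0.0019  0.0011]
```

Emit:
{"method": "step_arm", "body": {"targets": [1,0,0,0,0,0,-1,0,0,0,0,0,0,-1]}}

```text
time: 4.17
tcp_pos: [0.5013, 0.037, 0.0565]
tcp_rot: [-1.563, 1.308, 0.054]
force: [-2.2, -0.9, 4.2]
opening: -0.0001
```

```bash
python3 st.py .04
```

```text
[0.50131875 0.03702482 0.05650241] [-2.17 -0.89  4.23] axial 4.66 [-3.   1.4 -0.1] [-0.0006  0.0019  0.0011]
```

Emit:
{"method": "step_arm", "body": {"targets": [1,0,0,0,0,0,-1,0,0,0,0,0,0,-1]}}

```text
time: 4.33
tcp_pos: [0.5016, 0.037, 0.0555]
tcp_rot: [-1.563, 1.308, 0.054]
force: [-2.6, 0.0, 5.1]
opening: -0.0
```

Emit:
{"method": "step_arm", "body": {"targets": [0,0,0,0,0,0,-1]}}

```text
time: 4.42
tcp_pos: [0.5015, 0.037, 0.0555]
tcp_rot: [-1.563, 1.308, 0.054]
force: [-2.6, 0.3, 5.7]
opening: 0.0002
```

Emit:
{"method": "step_arm", "body": {"targets": [0,0,0,0,0,0,-1]}}

```text
time: 4.5
tcp_pos: [0.5016, 0.037, 0.0555]
tcp_rot: [-1.563, 1.308, 0.054]
force: [-2.4, -0.0, 4.8]
opening: -0.0003
```

```bash
python3 st.py .04
```

```text
[0.50155691 0.03702732 0.0555449 ] [-2.35 -0.05  4.76] axial 5.21 [-4.   1.4 -0.1] [-0.0007  0.0019  0.0011]
```

Axial force averages about 5.6 N, which puts the unit key about 4.5 mm down, so it is pressed. I'll back off along the normal and move across to the tare key.

Emit:
{"method": "step_arm", "body": {"targets": [-4,0,0,0,0,0,-1,-6,0,0,0,0,0,-1,-8,0,0,0,0,0,-1,-6,0,0,0,0,0,-1,0,0,0,0,0,0,-1]}}

```text
time: 4.92
tcp_pos: [0.4957, 0.0367, 0.0804]
tcp_rot: [-1.563, 1.306, 0.054]
force: [0.7, -0.4, 0.9]
opening: 0.0001
```

Emit:
{"method": "step_arm", "body": {"targets": [0,0,-20,0,0,0,-1,0,0,-30,0,0,0,-1,0,0,-32,0,0,0,-1,0,0,-30,0,0,0,-1,0,0,-20,0,0,0,-1]}}

```text
time: 5.33
tcp_pos: [0.5011, -0.0974, 0.0782]
tcp_rot: [-1.566, 1.308, 0.05]
force: [1.3, -0.4, 0.6]
opening: 0.0001
```

Emit:
{"method": "step_arm", "body": {"targets": [0,0,0,0,0,0,-1,0,0,0,0,0,0,-1,0,0,0,0,0,0,-1]}}

```text
time: 5.58
tcp_pos: [0.5011, -0.0947, 0.078]
tcp_rot: [-1.56, 1.309, 0.056]
force: [1.1, 0.8, -1.2]
opening: 0.0002
```

```bash
python3 st.py -.092
python3 - <<'E'
from h import *
p,r,s=cur()
for n,(x,y,w,h) in(("side",(235,200,160,120)),):
    a=bot.grab_frame(n);q=proj(n,p)[0];print(n,q, proj(n,keytop(-.092))[0]); a=a[y:y+h,x:x+w]
    cv2.imwrite(f"pics/{n}3.png",cv2.resize(a,None,fx=5,fy=5,interpolation=cv2.INTER_CUBIC))
E
```

```text
[ 0.50113481 -0.09468988  0.07798134] [ 1.13  0.78 -1.23] axial -1.49 [19.4  0.9 -0.6] [-0.0011  0.0026  0.0002]
side [272.47559387 291.24506889] [275.23158424 299.75660185]
```

View pics/side3.png

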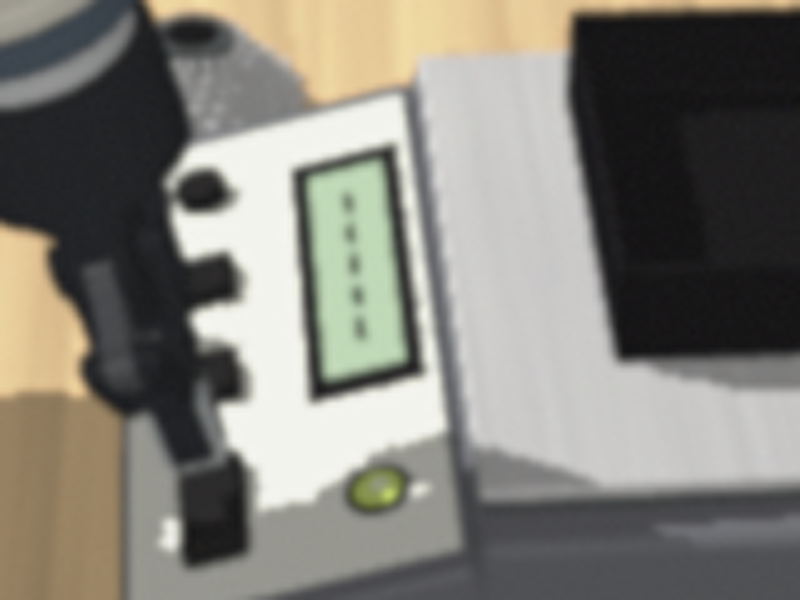

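The tip is lined up above the tare key (tip about (200,460), key about (215,510) in the crop), and the scale has not moved. Now I'll press tare.

Emit:
{"method": "step_arm", "body": {"targets": [6,0,0,0,0,0,-1,6,0,0,0,0,0,-1,4,0,0,0,0,0,-1,2,0,0,0,0,0,-1,0,0,0,0,0,0,-1]}}

```text
time: 6.05
tcp_pos: [0.5056, -0.0943, 0.0598]
tcp_rot: [-1.56, 1.31, 0.057]
force: [-0.3, -0.3, 0.6]
opening: -0.0
```

```bash
python3 st.py -.092
```

```text
[ 0.50561996 -0.09429623  0.05977025] [-0.32 -0.28  0.64] axial 0.71 [ 0.7  0.5 -0.7] [-0.0001  0.0029 -0.0009]
```

Emit:
{"method": "step_arm", "body": {"targets": [1,0,0,0,0,0,-1,1,0,0,0,0,0,-1,0,0,0,0,0,0,-1]}}

```text
time: 6.3
tcp_pos: [0.5066, -0.0948, 0.0591]
tcp_rot: [-1.562, 1.308, 0.055]
force: [-1.5, 0.6, 1.6]
opening: 0.0006
```

```bash
python3 st.py -.092
```

```text
[ 0.50657958 -0.09478734  0.05910599] [-1.51  0.63  1.58] axial 1.91 [-0.2  1.3 -0.2] [-0.0006  0.0021  0.0009]
```

Emit:
{"method": "step_arm", "body": {"targets": [1,0,0,0,0,0,-1,0,0,0,0,0,0,-1]}}

```text
time: 6.47
tcp_pos: [0.5069, -0.0948, 0.0583]
tcp_rot: [-1.563, 1.308, 0.054]
force: [-1.5, 0.3, 4.1]
opening: 0.0002
```

```bash
python3 st.py -.092
```

```text
[ 0.50694931 -0.09482917  0.05827947] [-1.52  0.28  4.09] axial 4.34 [-1.1  1.4 -0.1] [-0.0006  0.002   0.0013]
```

Emit:
{"method": "step_arm", "body": {"targets": [1,0,0,0,0,0,-1,0,0,0,0,0,0,-1]}}

```text
time: 6.63
tcp_pos: [0.5072, -0.0949, 0.0573]
tcp_rot: [-1.563, 1.308, 0.054]
force: [-1.4, 0.7, 3.1]
opening: -0.0008
```

Emit:
{"method": "step_arm", "body": {"targets": [1,0,0,0,0,0,-1,0,0,0,0,0,0,-1]}}

```text
time: 6.8
tcp_pos: [0.5075, -0.0949, 0.0563]
tcp_rot: [-1.563, 1.308, 0.054]
force: [-1.4, 1.8, 3.8]
opening: 0.0001
```

```bash
python3 st.py -.092
```

```text
[ 0.50748584 -0.09487523  0.05629877] [-1.41  1.8   3.8 ] axial 4.01 [-3.2  1.4 -0. ] [-0.0007  0.0018  0.0013]
```

Emit:
{"method": "step_arm", "body": {"targets": [1,0,0,0,0,0,-1,0,0,0,0,0,0,-1]}}

```text
time: 6.97
tcp_pos: [0.5077, -0.0949, 0.0553]
tcp_rot: [-1.563, 1.308, 0.053]
force: [-2.7, 1.1, 5.5]
opening: -0.0
```

Emit:
{"method": "step_arm", "body": {"targets": [0,0,0,0,0,0,-1]}}

```text
time: 7.05
tcp_pos: [0.5077, -0.0948, 0.0554]
tcp_rot: [-1.564, 1.308, 0.053]
force: [-1.7, 0.6, 5.5]
opening: -0.0
```

Emit:
{"method": "step_arm", "body": {"targets": [0,0,0,0,0,0,-1]}}

```text
time: 7.13
tcp_pos: [0.5077, -0.0949, 0.0554]
tcp_rot: [-1.563, 1.308, 0.053]
force: [-2.1, 1.4, 5.4]
opening: -0.0001
```

```bash
python3 st.py -.092
```

```text
[ 0.50774097 -0.09485494  0.05537862] [-2.06  1.43  5.36] axial 5.69 [-4.1  1.4 -0. ] [-0.0006  0.0018  0.0013]
```

Axial force is about 5.8 N at the same depth, so tare is pressed. Next I'll retract and move +72 mm along tool z to count.

Emit:
{"method": "step_arm", "body": {"targets": [-4,0,0,0,0,0,-1,-6,0,0,0,0,0,-1,-8,0,0,0,0,0,-1,-6,0,0,0,0,0,-1,0,0,0,0,0,0,-1]}}

```text
time: 7.55
tcp_pos: [0.5017, -0.0955, 0.08]
tcp_rot: [-1.567, 1.306, 0.05]
force: [1.0, 0.6, -0.3]
opening: -0.0001
```

Emit:
{"method": "step_arm", "body": {"targets": [0,0,12,0,0,0,-1,0,0,18,0,0,0,-1,0,0,18,0,0,0,-1,0,0,14,0,0,0,-1,0,0,10,0,0,0,-1]}}

```text
time: 7.97
tcp_pos: [0.4977, -0.0222, 0.0782]
tcp_rot: [-1.562, 1.309, 0.055]
force: [-0.4, -0.8, 0.1]
opening: 0.0003
```

Emit:
{"method": "step_arm", "body": {"targets": [0,0,0,0,0,0,-1,0,0,0,0,0,0,-1,0,0,0,0,0,0,-1]}}

```text
time: 8.22
tcp_pos: [0.498, -0.0237, 0.0783]
tcp_rot: [-1.565, 1.308, 0.052]
force: [-0.3, -0.0, -0.9]
opening: -0.0001
```

```bash
python3 st.py -.02
python3 - <<'E'
from h import *
p,r,s=cur()
for n,(x,y,w,h) in(("side",(235,200,160,120)),):
    a=bot.grab_frame(n); a=a[y:y+h,x:x+w]
    cv2.imwrite(f"pics/{n}4.png",cv2.resize(a,None,fx=5,fy=5,interpolation=cv2.INTER_CUBIC))
E
```

```text
[ 0.49799976 -0.02372513  0.0783296 ] [-0.27 -0.03 -0.88] axial -0.78 [19.7  1.2  0.4] [-0.0006  0.0015  0.0006]
```

View pics/side4.png

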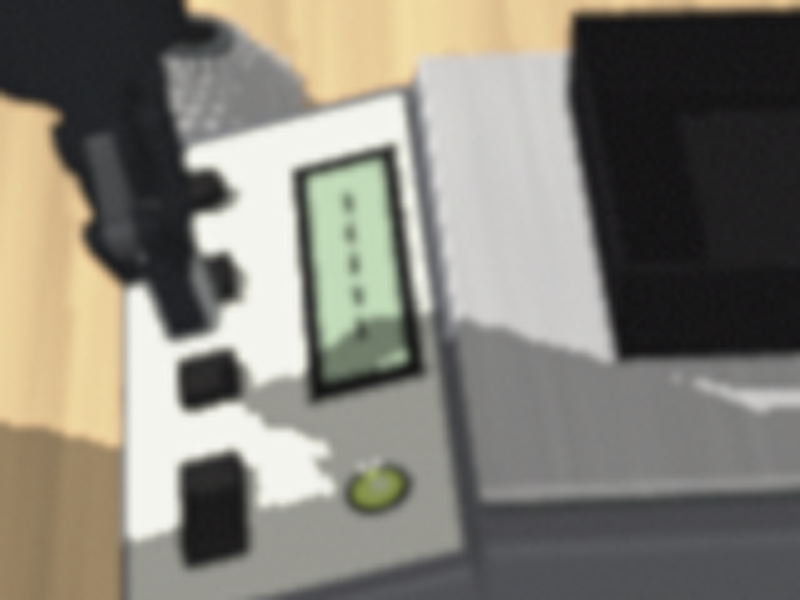

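The tare key is back up and the tip is above the count key (key at (210,378) in the crop). Now I'll press count.

Emit:
{"method": "step_arm", "body": {"targets": [6,0,0,0,0,0,-1,6,0,0,0,0,0,-1,4,0,0,0,0,0,-1,2,0,0,0,0,0,-1,0,0,0,0,0,0,-1]}}

```text
time: 8.68
tcp_pos: [0.5022, -0.0231, 0.0599]
tcp_rot: [-1.562, 1.31, 0.054]
force: [-0.8, 0.5, 0.7]
opening: 0.0002
```

Emit:
{"method": "step_arm", "body": {"targets": [1,0,0,0,0,0,-1,1,0,0,0,0,0,-1,1,0,0,0,0,0,-1,0,0,0,0,0,0,-1]}}

```text
time: 9.02
tcp_pos: [0.5035, -0.023, 0.0583]
tcp_rot: [-1.564, 1.308, 0.053]
force: [-1.5, -0.8, 1.7]
opening: -0.0002
```

```bash
python3 st.py -.02
```

```text
[ 0.50345871 -0.02300913  0.05829694] [-1.49 -0.78  1.73] axial 2.07 [-1.1  1.3  0. ] [-0.0006  0.0018  0.0008]
```

Emit:
{"method": "step_arm", "body": {"targets": [1,0,0,0,0,0,-1,0,0,0,0,0,0,-1]}}

```text
time: 9.18
tcp_pos: [0.5038, -0.023, 0.0574]
tcp_rot: [-1.564, 1.308, 0.053]
force: [-2.9, -0.7, 3.5]
opening: -0.0001
```

Emit:
{"method": "step_arm", "body": {"targets": [1,0,0,0,0,0,-1,0,0,0,0,0,0,-1]}}

```text
time: 9.35
tcp_pos: [0.5041, -0.023, 0.0564]
tcp_rot: [-1.563, 1.308, 0.053]
force: [-2.0, -0.5, 3.3]
opening: 0.0002
```

```bash
python3 st.py -.02
```

```text
[ 0.50408729 -0.02295798  0.05642073] [-1.98 -0.52  3.25] axial 3.66 [-3.   1.4 -0. ] [-0.0006  0.0018  0.0011]
```

Emit:
{"method": "step_arm", "body": {"targets": [1,0,0,0,0,0,-1,0,0,0,0,0,0,-1]}}

```text
time: 9.52
tcp_pos: [0.5043, -0.0229, 0.0554]
tcp_rot: [-1.563, 1.308, 0.053]
force: [-2.7, -0.5, 4.6]
opening: -0.0001
```

Emit:
{"method": "step_arm", "body": {"targets": [0,0,0,0,0,0,-1]}}

```text
time: 9.6
tcp_pos: [0.5043, -0.0229, 0.0555]
tcp_rot: [-1.563, 1.308, 0.053]
force: [-4.1, 0.1, 3.8]
opening: -0.0001
```

```bash
python3 st.py -.02
```

```text
[ 0.5043489  -0.0229361   0.05546997] [-4.06  0.1   3.76] axial 4.68 [-4.   1.4 -0. ] [-0.0006  0.0018  0.0011]
```

Emit:
{"method": "step_arm", "body": {"targets": [0.4,0,0,0,0,0,-1]}}

```text
time: 9.68
tcp_pos: [0.5044, -0.0229, 0.0551]
tcp_rot: [-1.563, 1.308, 0.053]
force: [-3.4, -0.9, 5.0]
opening: -0.0004
```

Emit:
{"method": "step_arm", "body": {"targets": [0,0,0,0,0,0,-1]}}

```text
time: 9.77
tcp_pos: [0.5045, -0.023, 0.055]
tcp_rot: [-1.563, 1.308, 0.053]
force: [-2.6, -1.0, 5.4]
opening: -0.0002
```

Emit:
{"method": "step_arm", "body": {"targets": [0,0,0,0,0,0,-1]}}

```text
time: 9.85
tcp_pos: [0.5045, -0.0229, 0.055]
tcp_rot: [-1.563, 1.308, 0.053]
force: [-3.1, -1.6, 6.5]
opening: 0.0
```

Emit:
{"method": "step_arm", "body": {"targets": [-4,0,0,0,0,0,-1,-8,0,0,0,0,0,-1,-15,0,0,0,0,0,-1,-20,0,0,0,0,0,-1,-20,0,0,0,0,0,-1]}}

```text
time: 10.27
tcp_pos: [0.486, -0.0236, 0.1194]
tcp_rot: [-1.56, 1.31, 0.057]
force: [-0.4, 0.2, 0.0]
opening: -0.0001
```

Emit:
{"method": "step_arm", "body": {"targets": [-20,0,0,0,0,0,-1,-20,0,0,0,0,0,-1,-15,0,0,0,0,0,-1,-10,0,0,0,0,0,-1,0,0,0,0,0,0,-1]}}

```text
time: 10.68
tcp_pos: [0.4706, -0.0248, 0.185]
tcp_rot: [-1.565, 1.304, 0.052]
force: [0.2, 0.0, -0.2]
opening: -0.0001
```

Emit:
{"method": "step_arm", "body": {"targets": [0,0,0,0,0,0,-1,0,0,0,0,0,0,-1,0,0,0,0,0,0,-1,0,0,0,0,0,0,-1]}}

```text
time: 11.02
tcp_pos: [0.4698, -0.0246, 0.1808]
tcp_rot: [-1.561, 1.311, 0.056]
force: [-0.1, -0.5, 0.7]
opening: -0.0002
```

```bash
python3 st.py -.02
python3 - <<'E'
from h import *
for n in("side","top"):
    a=bot.grab_frame(n);cv2.imwrite(f"pics/{n}5.png",a)
    b=cv2.imread(f"pics/{n}0.png"); c=cv2.absdiff(a,b).max(2)
    y,x,h,w=(180,235,240,220) if n=="side" else (140,190,180,300)
    v=np.hstack([b[y:y+h,x:x+w],a[y:y+h,x:x+w]]);f=780/v.shape[1]
    cv2.imwrite(f"pics/{n}6.png",cv2.resize(v,None,fx=f,fy=f))
E
```

```text
[ 0.46975055 -0.02464522  0.18083139] [-0.06 -0.54  0.71] axial 0.7 [126.    0.2  -0.2] [-0.0008  0.0024 -0.0016]
```

View pics/side6.png

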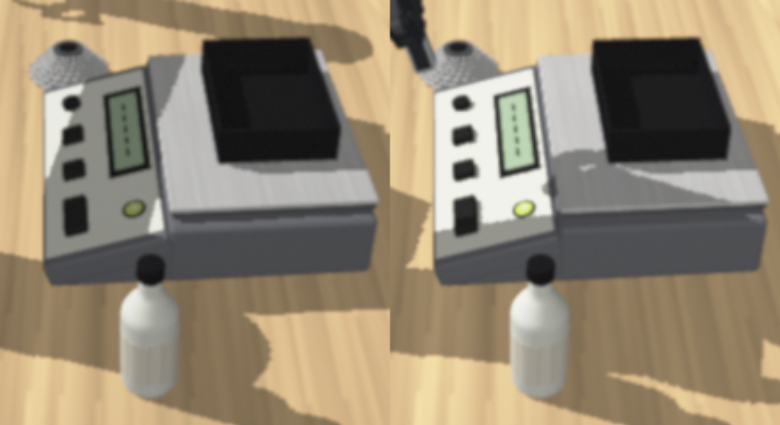

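View pics/top6.png

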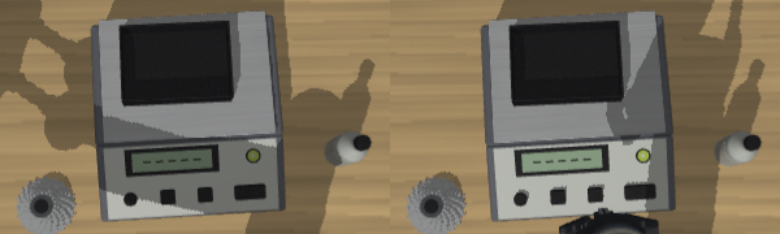

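The before and after views match: the scale, tray, oil bottle and cassette are where they were, all keys are up, and the gripper is clear.

```bash
python3 -c "
from station import bot
print(bot.hand_in())"
```

```text
the job is handed in; nothing more can be done
None
```

I tapped unit, then tare, then count with the closed fingertips, pushing straight into the sloping panel, and handed the job in at about 11 s. No verdict came back.

- **Presses:** each key reached about 5.5–6 N, which puts it roughly 4.5 mm down by the spring figures. That is past the 2.5 mm press point and short of the hard stop. I lifted about 24 mm off each key before moving on, so only one key was touched at a time.
- **Last checks:** before and after pictures show all keys up, and the scale, tray, oil bottle and cassette looking unmoved. The closed fingertips ended about 12 cm clear of the panel, with the force reading back to noise.
- **Disagreement:** the two cameras placed the keys about 5 mm apart in depth (x). I used the combined fit, and the contact heights and side pictures agreed with it.
- **Not confirmed directly:** the display shows dashes throughout, so I judged each press from force and depth only.

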